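# Run the flask shaker in the fossil preparation lab

## Task

Get the bench shaker working on the stoppered amber flask: first push the shaker's open blue door shut until it snaps home on its catch, then pick up the flask, stand it upright inside the sprung ring on top of the shaker and press the flask all the way down against the spring. The shaker only runs while the flask is held down, so finish still holding the flask pressed fully down (on the flask, not on the ring). Leave the hammer, the sieve and the fossil where they lie.

Things in the scene. Friction and masses are not known exactly. Their poses are not given: they have to be found in the camera images.
- shaker: the shaker, fixed: white box 220 x 220 mm, 100 mm high, with a grey top. Origin: centre of its underside; z up; its -x side is the front with the open compartment and the blue door; the sprung ring stands on top, 25 mm from the middle towards the box's +x
- door (a joint): hinge angle of the blue door in rad: 0 = fully shut, grows as the door opens (upright hinge axis at the shaker's +y end of the front; opening carries the free end out along the shaker's -x; seen from above the door turns clockwise as it opens). A sprung ball catch must be overcome from about 0.08 rad on (roughly 5 to 8 N at the black pad), below about 0.03 rad it snaps to 0 and stays; otherwise the hinge turns freely with slight friction
- door_hinge (a point): point on the door's upright hinge axis, at mid-height of the door, at the end of its outer face. Axes as those of the door: -x points out of the door's outer face, the door stretches along -y, z up. Door panel 180 mm long, 80 mm high (from 18 to 98 mm above the table), 12 mm thick
- door_pad (a point): centre of the outer surface of the black rubber push pad (40 mm long, 45 mm high, standing 10 mm out of the door's outer face), 130 mm from the hinge axis and 70 mm above the table. Same axes as door_hinge: push along its +x
- ring: the sprung ring cradle: black round floor disc of 94 mm with a steel ring above it on three thin posts; the ring is 85 mm inside, 95 mm outside, its top edge 36 mm above the disc. Origin: centre of the disc's upper surface, where the flask's foot stands (128 mm above the table when up); z up. It moves straight down with the joint cradle
- cradle (a joint): how far the sprung ring is pressed down, in m: 0 = up, 0.016 = on its end stop. The spring carries the standing flask within 2 mm of the top; it takes about 8 N of push on the flask to reach the stop
- flask: loose amber glass flask with a flat foot, 0.2 to 0.3 kg. Origin: centre of its foot; z up along its axis. Foot 46 mm across, round belly 79 mm across at 36 mm height, straight neck 29 mm across from 80 to 145 mm height (grip here), black stopper 25 mm across from 145 to 155 mm. It starts on a fixed cork mat 100 mm across, 6 mm thick
- hammer: bystander: hammer lying on the table, 240 mm long; leave it alone
- sieve: bystander: open steel sieve, 100 mm across, 45 mm high; origin: centre of its underside; leave it alone
- fossil: bystander: stone slab 85 x 70 x 24 mm with a spiral ammonite on top; origin: centre of its underside; leave it alone
Not all that is in view belongs to the job. Of the things like the flask, leave any that is yellow; of the rest the larger one is meant.

How it is judged:
On the way, in this order (a step that is already met when the one before it is completed fails the run):
1. the blue door is shut on its catch (value of joint door below 0.02 rad), for 0.2 s.
2. the flask stands upright in the sprung ring (horizontal distance between flask and ring below 0.01 m and z of flask in the frame of ring below 0.006 m and angle between flask's own z axis and vertical below 0.17 rad), for 0.1 s.
At the end, for the whole second after the job is handed in: Door shut on its catch (under 0.02 rad); flask upright (0.17 rad) in the ring (within 10 mm of the middle, under 6 mm off the disc); ring pressed down over 13 of its 16 mm by the robot on the flask (over 3 N, over 5 N flask on ring), robot not touching the ring; still so through the last second (all of step 2 and value of joint door below 0.02 rad and value of joint cradle above 0.013 m and contact force between any of the fingers, the arm and flask above 3 N and contact force between flask and ring above 5 N and contact force between each of the arm, the fingers and ring below 1 N); the arm keeps its last pose, push and grip.
It fails at once if the hammer, sieve or fossil is moved more than 30 mm (distance of any of hammer, sieve, fossil from where it was at the start of the episode above 0.03 m).
It fails at once if the flask is tipped over (angle between flask's own z axis and vertical above 0.9 rad).
It also fails if it takes over 64 s, if anything falls off the work surface, if the arm or the gripper's body presses on something with over 40 N, if the wrist force passes 120 N, or if a joint passes its speed limit or range.

## Robot

A 7-joint arm with a two-finger parallel gripper is mounted at the origin on the work surface. World frame = base frame: x ahead of the robot, y to its left, z up, the work surface at z = 0. Lengths are in m, angles in rad, forces in N, time in s.
With the tool pointing down it reaches from about 0.425 to 0.825 m from the base axis. Payload 3.6 kg.
Tool frame: the origin (TCP) lies at the very end of the fingers, on their centre line; the grasp point (between the pads) lies 19 mm behind it; z points along the fingers, y is the direction in which the jaws open and shut (so a half turn about z gives the same grasp; the last joint's range is limited). The gripper opens to 85 mm and grips with 20 to 120 N. Pads are 22 mm wide; open, the fingers measure 114 mm over their backs; the gripper's body (76 mm by 85 mm) begins 54 mm behind the grasp point. The pads swing forward as they close: fully open they stand 13 mm farther back than shut.
Start: joints at [1.157, 0.615, -0.013, 1.423, 0.008, 1.103, -0.04], TCP at [0.246, -0.602, 0.231] pointing down, gripper open.
Joint ranges: [-3.12, 3.12], [-0.3, 2.06], [-1.34, 1.32], [0.26, 2.42], [-1.36, 4.5], [0.01, 1.98], [-2.84, 2.84]. Speed limits (rad/s): [2.79, 2.79, 3.14, 3.14, 3.14, 3.14, 3.14].

## Interface

Orientations are given as a rotation vector (axis times angle).
In Python, from station import robot gives the robot as it stands.
- The arm moves only by the tool play_rows, never from a script. Its argument "plan" is a list of rows, each an object with "translation": the shift along the tool's x, y, z in cm, a list of three; "spin": the turn about the tool's z in degrees; "jaw": the finger opening in cm, from 0 to 8.54. A call has 1 to 10 rows; each row shifts and turns the pose as measured when the row begins, along the tool's axes as they then stand; what a row does not reach is not made up. A row lasts 1/10 s, in which the tool goes at most 50 mm and 8.59 degrees, less where a joint would pass 70% of its speed; a pose out of reach is approached as far as the arm can. A call is refused whole if a number of a shift passes 5 or a number of a turn 8.59, either way. A call with a gripper value outside its range is refused whole. The fingers move at their own pace and stop on an object; "force" is the grip in N (left out, the last holds). Time passes only in rows, so rows that do not move let the fingers close. It gives the time, the measured TCP pose, the force and the opening at its end, in the units of the state.
- robot.observe(): the state, without advancing time (a new reading comes with each control period).
- robot.read_camera(name): name is "scene" or "top"; returns (picture, depth): 420x560x3 uint8, red, green, blue; 420x560 float32, m along the optical axis (not along the pixel's ray), 0 where there is no reading.
- robot.calibration(name): a dict with "camera_matrix" (3x3 intrinsics, pixels), "k1" (the pictures are not rectified: a ray, as slopes to the right and down, at radius r is drawn at 1 + k1 r^2 times it, then the intrinsics apply), "origin" and "attitude" of the camera in the world. Camera axes: x right, y up, looking along -z (the intrinsics and any distortion apply to the point x, -y, -z); pixel columns grow to the right and rows downward; lengths in m; the calibration is good to about 2 mm. A picture is of the moment at which its call begins. calibration takes no time and is no camera call.
- robot.job_done(): hands the job in, once; it reports no verdict.
The state is a dict: "clock": time; "joint_positions": joint angles; "joint_vel": joint speeds; "effort": joint torques, N m; "ee_pos": TCP position; "orientation": TCP orientation; "wrist_force": force on the tool from outside, world axes, zero at the start; "torque": the same for the moment, N m; "finger_gap": opening from 0.0 (shut) to 1.0 (fully open).
Only numpy, scipy, OpenCV 4.12 (cv2) and the standard library are available. Lean on these libraries where they do the work, as an engineer would, in place of code of your own. Each camera call takes 0.05 s, during which the arm holds its last target.

## Working session

There is one attempt and no reset: what is moved stays moved. The work goes in short steps, Python scripts to look and compute and a tool call to move; the robot and the scene stay as the last step left them, time stands still between calls to the robot, and variables do not carry over. Pictures are saved under pics/ and viewed, and the job is handed in when it is done.

Besides the shell and the picture viewer there is one more tool, called after "Call:" as name(argument=value, ...), one argument or row to a line, values as JSON. play_rows: Moves the arm, as the interface text tells. Its arguments: {"type":"object","properties":{"plan":{"type":"array","items":{"type":"object","properties":{"translation":{"type":"array","items":{"type":"number"}},"spin":{"type":"number"},"jaw":{"type":"number"}}}},"force":{"type":"number"}},"required":["plan"]}

```bash
mkdir -p pics; ls; cat > h.py <<'E'
import numpy as np, cv2
from station import robot
from scipy.spatial.transform import Rotation as R
def cal(name):
    c=robot.calibration(name); A=np.array(c["attitude"],float)
    Rm=R.from_rotvec(A).as_matrix() if A.size==3 else A.reshape(3,3)
    return np.array(c["camera_matrix"]),c["k1"],np.array(c["origin"]),Rm
def pts(name,uv,d):
    K,k1,o,Rm=cal(name); uv=np.asarray(uv,float).reshape(-1,1,2)
    n=cv2.undistortPoints(uv,K,np.array([k1,0,0,0,0.])).reshape(-1,2)
    d=np.asarray(d,float).reshape(-1)
    p=np.c_[n[:,0]*d,-n[:,1]*d,-d]
    return p@Rm.T+o
def proj(name,P):
    K,k1,o,Rm=cal(name); q=(np.atleast_2d(P)-o)@Rm; q=q*[1,-1,-1]
    return cv2.projectPoints(q,np.zeros(3),np.zeros(3),K,np.array([k1,0,0,0,0.]))[0].reshape(-1,2)
def cloud(name,d):
    v,u=np.mgrid[0:420,0:560]; return pts(name,np.c_[u.ravel(),v.ravel()],d.ravel()).reshape(420,560,3)
E
python3 - <<'E'
from h import *
for n in("scene","top"):
    print(robot.calibration(n))
    p,d=robot.read_camera(n); cv2.imwrite(f"pics/{n}0.png",p[:,:,::-1]); np.savez(f"{n}0.npz",p=p,d=d)
print(robot.observe())
E
```

```text
pics
{'camera_matrix': array([[395.84663056,   0.        , 273.59447983],
       [  0.        , 395.84663056, 208.6450313 ],
       [  0.        ,   0.        ,   1.        ]]), 'k1': -0.08465595279896489, 'origin': array([ 1.11768521, -0.54165476,  0.9195847 ]), 'attitude': array([0.69568778, 0.31023255, 0.80450909])}
{'camera_matrix': array([[383.01389858,   0.        , 284.60465102],
       [  0.        , 383.01389858, 198.76940045],
       [  0.        ,   0.        ,   1.        ]]), 'k1': -0.05701374559738732, 'origin': array([ 0.48290755, -0.07630556,  1.0583682 ]), 'attitude': array([ 0.11312954, -0.0542855 , -1.54982494])}
{'clock': 0.1, 'joint_positions': array([ 1.15651329,  0.61582924, -0.0126333 ,  1.42473393,  0.00807777,
        1.10342231, -0.0403961 ]), 'joint_vel': array([ 0.0009521 , -0.00131944, -0.00019961, -0.00323898, -0.00098205,
        0.00223064,  0.00017929]), 'effort': array([ 7.52762353e-04, -4.70382893e+01,  2.59858612e-01, -1.71570003e+01,
        1.00271328e-02,  5.92122306e-03, -2.28437335e-05]), 'ee_pos': array([ 0.24555248, -0.60108736,  0.23025113]), 'orientation': array([-3.08044634e+00, -6.04988114e-01,  7.09295048e-04]), 'wrist_force': array([ 0.53658091, -0.58028775,  0.58239505]), 'torque': array([ 0.02931434, -0.0284841 ,  0.03429992]), 'finger_gap': 0.9998092741981964}
```

View pics/scene0.png

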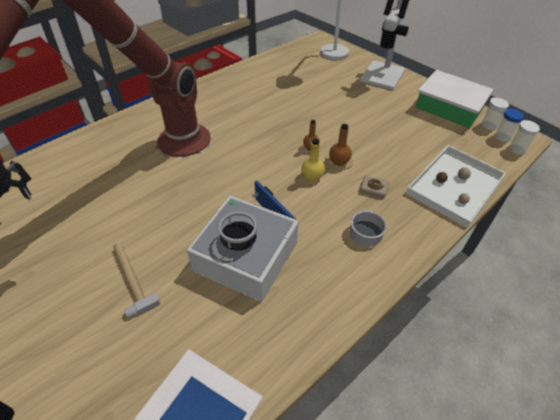

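View pics/top0.png

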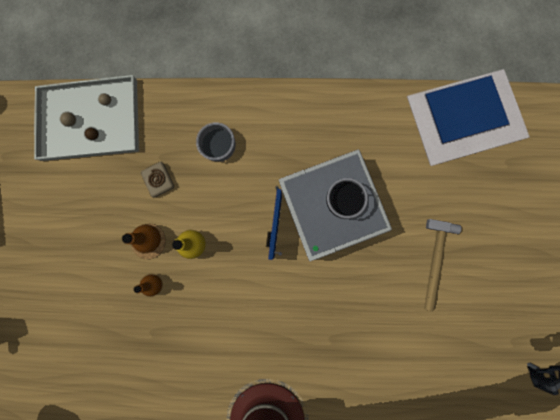

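Candidates for the flask:
- Large amber: scene (341,150), top (145,238).
- Small amber: scene (311,138), top (150,285).
- Yellow: scene (314,168), top (190,243).

By the description I want the large amber one. I'll check it with a crop and measure the rest.

```bash
python3 - <<'E'
from h import *
s=np.load("scene0.npz");t=np.load("top0.npz")
a=cv2.resize(s['p'][100:200,280:400],None,fx=4,fy=4,interpolation=cv2.INTER_CUBIC)
b=cv2.resize(t['p'][150:300,230:400],None,fx=2.66,fy=2.66,interpolation=cv2.INTER_CUBIC)[:399]
b2=cv2.resize(t['p'][200:310,110:220],None,fx=2,fy=2)
cv2.imwrite("pics/c1.png",a[:,:,::-1]);cv2.imwrite("pics/c2.png",b[:,:,::-1])
for n,z in(("scene",s),("top",t)):
    p=z['p'].astype(int);C=cloud(n,z['d']);ok=z['d']>0
    hsv=cv2.cvtColor(z['p'],cv2.COLOR_RGB2HSV)
    boxes={"scene":dict(big=(325,120,357,168),small=(300,118,321,153),yel=(299,137,328,184)),"top":dict(big=(118,220,163,256),small=(130,270,166,300),yel=(168,228,207,260))}[n]
    for k,(x0,y0,x1,y1) in boxes.items():
        c=C[y0:y1,x0:x1].reshape(-1,3);c=c[c[:,2]>0.03]
        print(n,k,len(c),"zmax",np.percentile(c[:,2],99.5))
        for lo,hi in((.03,.055),(.09,.12),(.12,.15),(.153,.17)):
            q=c[(c[:,2]>lo)&(c[:,2]<hi)]
            if len(q)>3: print("   ",lo,len(q),q.mean(0).round(4),q.min(0).round(3),q.max(0).round(3))
    # box top
    m=ok&(abs(C[...,2]-.1)<.006)&(C[...,0]>.3)&(C[...,0]<.9)&(C[...,1]<.1)&(C[...,1]>-.5)
    q=C[m]; r=cv2.minAreaRect(q[:,:2].astype(np.float32)); print(n,"box",r,cv2.boxPoints(r),np.median(q[:,2]))
    bl=ok&(p[...,2]>p[...,0]*1.6)&(p[...,2]>60)&(C[...,2]>.02)&(C[...,0]>.3)&(C[...,0]<.75)&(C[...,1]>-.2)&(C[...,1]<.2)
    q=C[bl];print("door",len(q),q.min(0),q.max(0))
    r=cv2.minAreaRect(q[q[:,2]>.085][:,:2].astype(np.float32));print(r,cv2.boxPoints(r))
E
```

```text
scene big 555 zmax 0.33607634467611386
    0.03 126 [0.4957 0.3135 0.044 ] [0.45  0.297 0.03 ] [0.52  0.357 0.055]
    0.09 61 [0.4853 0.3287 0.1047] [0.466 0.321 0.091] [0.495 0.344 0.12 ]
    0.12 72 [0.486  0.3277 0.1359] [0.468 0.32  0.12 ] [0.497 0.343 0.15 ]
    0.153 40 [0.482  0.3343 0.1586] [0.468 0.323 0.154] [0.495 0.35  0.162]
scene small 328 zmax 0.9195846967756415
    0.03 80 [0.3544 0.3054 0.0444] [0.331 0.29  0.03 ] [0.374 0.344 0.055]
    0.09 68 [0.388  0.2872 0.1099] [0.348 0.2   0.091] [0.481 0.328 0.12 ]
    0.12 74 [0.4687 0.2109 0.1357] [0.353 0.198 0.12 ] [0.483 0.324 0.15 ]
    0.153 34 [0.4671 0.213  0.1554] [0.455 0.2   0.153] [0.478 0.225 0.159]
scene yel 647 zmax 0.9195846967756415
    0.03 237 [0.4468 0.2254 0.0437] [0.331 0.174 0.03 ] [0.506 0.344 0.055]
    0.09 67 [0.4728 0.2063 0.106 ] [0.454 0.199 0.09 ] [0.482 0.225 0.12 ]
    0.12 71 [0.4735 0.2064 0.1363] [0.45  0.198 0.12 ] [0.483 0.222 0.15 ]
    0.153 34 [0.4671 0.213  0.1554] [0.455 0.2   0.153] [0.478 0.225 0.159]
scene box ((0.5579355955123901, -0.12250268459320068), (0.22240622341632843, 0
[... 1281 characters left out ...]
2033 0.1391] [0.452 0.198 0.121] [0.479 0.224 0.149]
    0.153 82 [0.4658 0.2121 0.1555] [0.455 0.2   0.153] [0.476 0.224 0.159]
top box ((0.5582283735275269, -0.12164488434791565), (0.22079084813594818, 0.3127446174621582), 21.76166343688965) [[ 0.3977259  -0.01734531]
 [ 0.51367486 -0.3078019 ]
 [ 0.7187308  -0.22594446]
 [ 0.6027819   0.06451213]] 0.10190537203363437
door 278 [ 0.43672084 -0.02726124  0.09457628] [ 0.61296618 -0.00304791  0.10397078]
((0.5244922041893005, -0.014613591134548187), (0.011186540126800537, 0.17692358791828156), 83.99993896484375) [[ 4.3593037e-01 -1.0929352e-02]
 [ 6.1188471e-01 -2.9423090e-02]
 [ 6.1305404e-01 -1.8297831e-02]
 [ 4.3709970e-01  1.9590743e-04]]
```

View pics/c1.png

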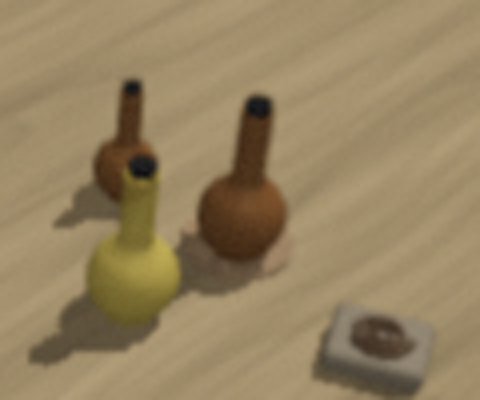

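View pics/c2.png

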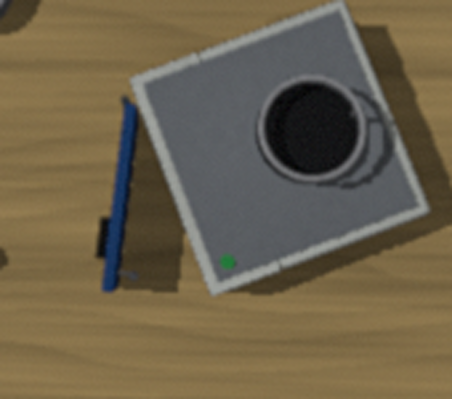

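The crop confirms the choice: the larger amber flask on the cork mat, crop (245,215), with its axis at about (0.478,0.334). The top view shows the door's pad at crop (103,238). I'll check the ring and fossil numbers, then drive to the door.

```bash
python3 - <<'E'
from h import *
for n in("scene","top"):
    z=np.load(n+"0.npz");C=cloud(n,z['d'])
    m=(z['d']>0)&(abs(C[...,2]-.162)<.006)&(abs(C[...,0]-.585)<.07)&(abs(C[...,1]+.188)<.07)
    q=C[m][:,:2].astype(np.float32);print(n,len(q),cv2.minEnclosingCircle(q),cv2.fitEllipse(q),np.median(C[m][:,2]))
    m=(z['d']>0)&(abs(C[...,2]-.128)<.005)&(abs(C[...,0]-.585)<.07)&(abs(C[...,1]+.188)<.07)
    q=C[m];print(len(q),q.mean(0))
    # black pad
    p=z['p'].astype(int)
    m=(z['d']>0)&(p.max(2)<60)&(C[...,2]>.04)&(C[...,2]<.1)&(abs(C[...,0]-.485)<.05)&(abs(C[...,1]-.0)<.04)
    q=C[m]; print("pad",len(q),q.mean(0) if len(q) else 0, q.min(0),q.max(0))
E
```

```text
scene 296 ((0.5847951769828796, -0.18705803155899048), 0.04879555106163025) ((0.5853552222251892, -0.18811865150928497), (0.08961980044841766, 0.08994417637586594), 44.41196060180664) 0.1621728400749492
689 [ 0.58467711 -0.18734194  0.12747779]
pad 92 [ 0.49034435 -0.0166979   0.06735774] [ 0.44432487 -0.02243066  0.04034111] [ 0.53388525 -0.0118755   0.08991247]
top 292 ((0.584511399269104, -0.18749752640724182), 0.04772529378533363) ((0.5841174125671387, -0.18707458674907684), (0.08960242569446564, 0.09028537571430206), 175.62139892578125) 0.16395353514134886
1013 [ 0.58625309 -0.18952923  0.12833764]
pad 104 [ 0.48415203 -0.00926222  0.08064231] [ 0.43553778 -0.02871232  0.04244886] [0.53381532 0.00550104 0.09755364]
```

Call:
play_rows(
  plan=[
    {"translation":[3.3,-3.7,0],"spin":0,"jaw":0},
    {"translation":[3.3,-3.7,0],"spin":0,"jaw":0},
    {"translation":[3.3,-3.7,0],"spin":0,"jaw":0},
    {"translation":[3.3,-3.7,0],"spin":0,"jaw":0},
    {"translation":[3.3,-3.7,0],"spin":0,"jaw":0},
    {"translation":[3.3,-3.7,0],"spin":0,"jaw":0},
    {"translation":[3.3,-3.7,0],"spin":0,"jaw":0},
    {"translation":[3.3,-3.7,0],"spin":0,"jaw":0},
    {"translation":[3.3,-3.7,0],"spin":0,"jaw":0},
    {"translation":[3.3,-3.7,0],"spin":0,"jaw":0},
  ],
)

```text
clock: 1.1
ee_pos: [0.4089, -0.1345, 0.2248]
orientation: [-3.084, -0.578, 0.011]
wrist_force: [2.3, -0.1, -0.8]
finger_gap: -0.001
```

Call:
play_rows(
  plan=[
    {"translation":[3.5,-3.5,0],"spin":0,"jaw":0},
    {"translation":[3.5,-3.5,0],"spin":0,"jaw":0},
    {"translation":[3.5,-3.5,0],"spin":0,"jaw":0},
    {"translation":[3.5,-3.5,0],"spin":0,"jaw":0},
    {"translation":[0.5,-1.5,2],"spin":0,"jaw":0},
    {"translation":[0,0,4],"spin":0,"jaw":0},
  ],
)

```text
clock: 1.7
ee_pos: [0.4924, 0.0769, 0.1672]
orientation: [-3.076, -0.597, -0.013]
wrist_force: [0.1, 0.1, -0.5]
finger_gap: 0.0
```

Call:
play_rows(
  plan=[
    {"translation":[-0.5,0,4],"spin":0,"jaw":0},
    {"translation":[0,0,4],"spin":0,"jaw":0},
    {"translation":[0,0,2.5],"spin":0,"jaw":0},
    {"translation":[0,0,0],"spin":0,"jaw":0},
  ],
)

```text
clock: 2.1
ee_pos: [0.4852, 0.0783, 0.0545]
orientation: [-3.073, -0.605, -0.001]
wrist_force: [-0.5, -0.6, -0.5]
finger_gap: -0.002
```

```bash
python3 - <<'E'
from h import *
p,d=robot.read_camera("scene"); cv2.imwrite("pics/s1.png",cv2.resize(p[150:310,170:350],None,fx=3,fy=3)[:,:,::-1])
o=robot.observe();print(o['ee_pos'],o['wrist_force'],R.from_rotvec(o['orientation']).as_matrix())
E
```

```text
[0.48620548 0.07841703 0.05591216] [ 0.72684691 -0.33231552  0.17278672] [[ 0.92543288  0.37890864  0.00149463]
 [ 0.37887824 -0.92539657  0.00961576]
 [ 0.00502662 -0.00833246 -0.99995265]]
```

View pics/s1.png

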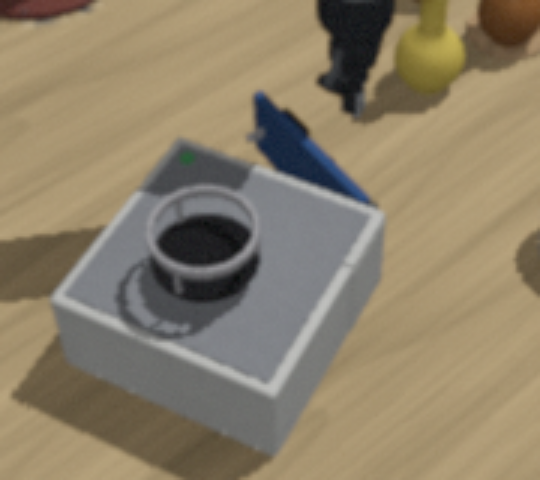

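The picture shows the shut fingers at crop (350,105), just outside the pad at crop (295,122). Now pushing the door.

Call:
play_rows(
  plan=[
    {"translation":[-0.8,1.8,0],"spin":0,"jaw":0},
    {"translation":[-0.8,1.8,0],"spin":0,"jaw":0},
    {"translation":[-0.8,1.8,0],"spin":0,"jaw":0},
    {"translation":[-0.5,1.2,0],"spin":0,"jaw":0},
    {"translation":[-0.5,1.2,0],"spin":0,"jaw":0},
    {"translation":[-0.5,1.2,0],"spin":0,"jaw":0},
  ],
)

```text
clock: 2.75
ee_pos: [0.491, -0.0194, 0.0643]
orientation: [-3.072, -0.613, -0.033]
wrist_force: [-0.5, 0.9, 0.4]
finger_gap: 0.003
```

Call:
play_rows(
  plan=[
    {"translation":[-0.3,0.9,0],"spin":0,"jaw":0},
    {"translation":[-0.3,0.9,0],"spin":0,"jaw":0},
    {"translation":[-0.2,0.9,0],"spin":0,"jaw":0},
  ],
)

```text
clock: 3.05
ee_pos: [0.4943, -0.0386, 0.0671]
orientation: [-3.058, -0.619, -0.041]
wrist_force: [-3.0, 12.7, -1.9]
finger_gap: -0.001
```

Call:
play_rows(
  plan=[
    {"translation":[0,1.0,0],"spin":0,"jaw":0},
    {"translation":[0,1.0,0],"spin":0,"jaw":0},
  ],
)

```text
clock: 3.25
ee_pos: [0.4938, -0.0383, 0.0674]
orientation: [-3.029, -0.637, -0.021]
wrist_force: [-7.8, 16.9, 3.9]
finger_gap: -0.006
```

```bash
python3 - <<'E'
from h import *
o=robot.observe();print(o['ee_pos'],o['wrist_force'])
p,d=robot.read_camera("scene"); cv2.imwrite("pics/s2.png",cv2.resize(p[150:310,170:350],None,fx=3,fy=3)[:,:,::-1])
E
```

```text
[ 0.4937895  -0.03834571  0.06738197] [-7.78942178 16.90097047  3.90837765]
```

View pics/s2.png

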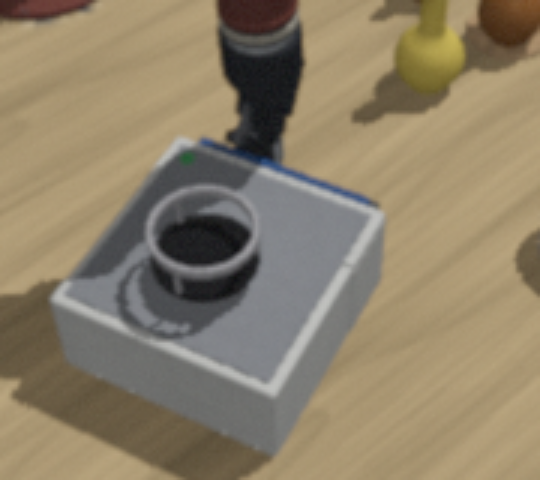

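The door lies flush along the front (blue edge at crop (205,143) to (378,203)) and stays put under 18 N, so it looks shut. I'll back off and rise, then check it.

Call:
play_rows(
  plan=[
    {"translation":[0,0,0],"spin":0,"jaw":0},
    {"translation":[0,0,0],"spin":0,"jaw":0},
    {"translation":[0,-2,0],"spin":0,"jaw":0},
    {"translation":[0,-3,0],"spin":0,"jaw":0},
    {"translation":[0,-2,-4],"spin":0,"jaw":0},
    {"translation":[0,-1,-4.8],"spin":0,"jaw":0},
    {"translation":[0,-1,-4.8],"spin":0,"jaw":4},
    {"translation":[0,0,-4],"spin":0,"jaw":6},
  ],
)

```text
clock: 4.1
ee_pos: [0.4571, 0.0339, 0.2539]
orientation: [-3.035, -0.628, -0.022]
wrist_force: [0.8, -0.7, -0.2]
finger_gap: 0.335
```

```bash
python3 - <<'E'
from h import *
o=robot.observe();print(o['ee_pos'],o['wrist_force'],R.from_rotvec(o['orientation']).as_matrix().round(3))
p,d=robot.read_camera("scene"); cv2.imwrite("pics/s3.png",cv2.resize(p[150:310,170:350],None,fx=3,fy=3)[:,:,::-1])
C=cloud("scene",d);q=p.astype(int)
bl=(d>0)&(q[...,2]>q[...,0]*1.6)&(q[...,2]>60)&(C[...,2]>.085)&(C[...,2]<.11)&(C[...,0]>.3)&(C[...,0]<.75)&(C[...,1]>-.2)&(C[...,1]<.2)
r=C[bl];print(len(r),r.min(0),r.max(0));f=cv2.fitLine(r[:,:2].astype(np.float32),cv2.DIST_HUBER,0,.001,.001).ravel();print(f,np.arctan2(f[1],f[0]))
E
```

```text
[0.45708696 0.03388866 0.2538555 ] [ 0.8205256  -0.72376022 -0.24908314] [[ 0.918  0.397  0.005]
 [ 0.397 -0.917  0.044]
 [ 0.022 -0.039 -0.999]]
69 [ 0.45396958 -0.08712948  0.09247843] [ 0.61432972 -0.02359042  0.10140088]
[ 0.92768145  0.37337264  0.5303441  -0.05670907] 0.38264194
```

View pics/s3.png

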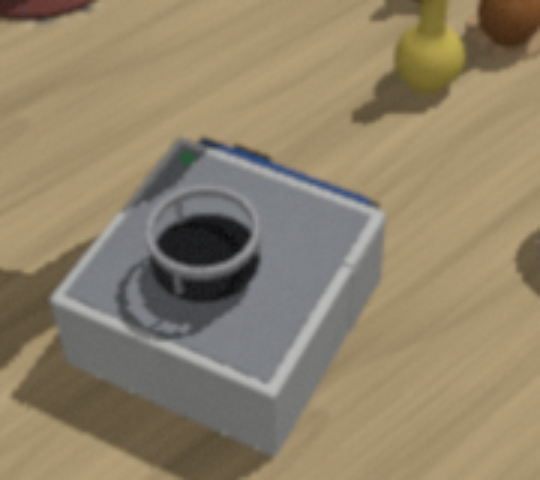

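The door line measures 0.383 rad against 0.380 for the box edge, so the door is shut. Next is the flask.

Call:
play_rows(
  plan=[
    {"translation":[2,-3.8,0],"jaw":7.5,"spin":0},
    {"translation":[2,-3.8,0],"jaw":7.5,"spin":0},
    {"translation":[2,-3.8,0],"jaw":7.5,"spin":0},
    {"translation":[2,-3.8,0],"jaw":7.5,"spin":0},
    {"translation":[2,-3.8,0],"jaw":7.5,"spin":0},
    {"translation":[2,-3.8,0],"jaw":7.5,"spin":0},
    {"translation":[0,0,0],"jaw":7.5,"spin":0},
  ],
)

```text
clock: 4.85
ee_pos: [0.4959, 0.2882, 0.2812]
orientation: [-3.053, -0.587, -0.087]
wrist_force: [-0.9, 0.1, 0.1]
finger_gap: 0.88
```

```bash
cat >go.py <<'E'
from h import *
import sys
def go(t):
    o=robot.observe();M=R.from_rotvec(o['orientation']).as_matrix()
    print("pos",o['ee_pos'].round(4),"z axis",M[:,2].round(3),"F",o['wrist_force'].round(1),"gap",round(o['finger_gap'],3),"j",o['joint_positions'].round(2),"t",o['clock'])
    print("tool cm",((np.array(t)-o['ee_pos'])@M*100).round(2))
go([float(x) for x in sys.argv[1:4]])
E
python3 go.py .478 .334 .2; python3 go.py .478 .334 .098
```

```text
pos [0.4959 0.2882 0.2812] z axis [ 0.049  0.042 -0.998] F [-0.9  0.1  0.1] gap 0.88 j [-0.35  0.43 -0.32  1.63  0.15  1.04 -1.9 ] t 4.85
tool cm [-0.46 -4.75  8.21]
pos [0.4959 0.2882 0.2812] z axis [ 0.049  0.042 -0.998] F [-0.9  0.1  0.1] gap 0.88 j [-0.35  0.43 -0.32  1.63  0.15  1.04 -1.9 ] t 4.85
tool cm [-1.08 -4.54 18.39]
```

Call:
play_rows(
  plan=[
    {"translation":[-0.2,-1.6,2.5],"jaw":7.5,"spin":0},
    {"translation":[-0.2,-1.6,2.5],"jaw":7.5,"spin":0},
    {"translation":[-0.2,-1.5,2.5],"jaw":7.5,"spin":0},
    {"translation":[0,0,0],"jaw":7.5,"spin":0},
  ],
)

```text
clock: 5.25
ee_pos: [0.4825, 0.3302, 0.2074]
orientation: [-3.058, -0.576, -0.104]
wrist_force: [-1.2, 0.6, 0.0]
finger_gap: 0.878
```

```bash
python3 go.py .478 .334 .2; python3 go.py .478 .334 .098
```

```text
pos [0.4825 0.3302 0.2074] z axis [ 0.06   0.04  -0.997] F [-1.2  0.6  0. ] gap 0.878 j [-0.45  0.52 -0.29  1.71  0.2   0.87 -2.02] t 5.25
tool cm [-0.33 -0.51  0.72]
pos [0.4825 0.3302 0.2074] z axis [ 0.06   0.04  -0.997] F [-1.2  0.6  0. ] gap 0.878 j [-0.45  0.52 -0.29  1.71  0.2   0.87 -2.02] t 5.25
tool cm [-1.06 -0.35 10.9 ]
```

Call:
play_rows(
  plan=[
    {"translation":[-0.4,-0.4,2],"jaw":7.5,"spin":0},
    {"translation":[-0.2,0,2.5],"jaw":7.5,"spin":0},
    {"translation":[-0.2,0,2.5],"jaw":7.5,"spin":0},
    {"translation":[-0.2,0,2],"jaw":7.5,"spin":0},
    {"translation":[0,0,0],"jaw":7.5,"spin":0},
  ],
)

```text
clock: 5.75
ee_pos: [0.4891, 0.3261, 0.122]
orientation: [-3.065, -0.557, -0.131]
wrist_force: [0.5, -0.6, -0.6]
finger_gap: 0.877
```

```bash
python3 go.py .478 .334 .098; python3 - <<'E'
from h import *
for n,b in(("scene",(270,70,390,190)),("top",(80,190,230,310))):
    p,d=robot.read_camera(n);cv2.imwrite(f"pics/{n}4.png",cv2.resize(p[b[1]:b[3],b[0]:b[2]],None,fx=4,fy=4)[:,:,::-1])
E
```

```text
pos [0.4891 0.3261 0.122 ] z axis [ 0.078  0.039 -0.996] F [ 0.5 -0.6 -0.6] gap 0.877 j [-0.48  0.62 -0.24  1.81  0.26  0.66 -2.08] t 5.75
tool cm [-0.96 -1.11  2.34]
```

View pics/scene4.png

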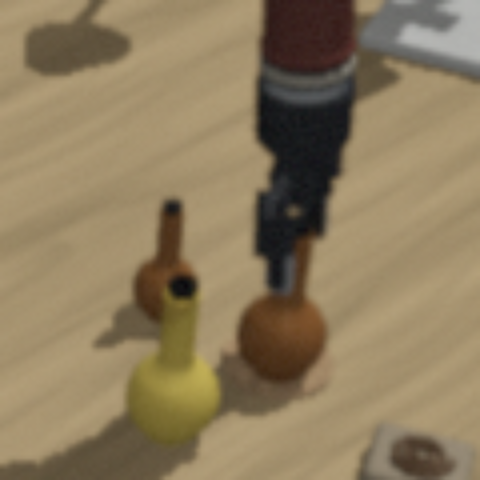

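View pics/top4.png

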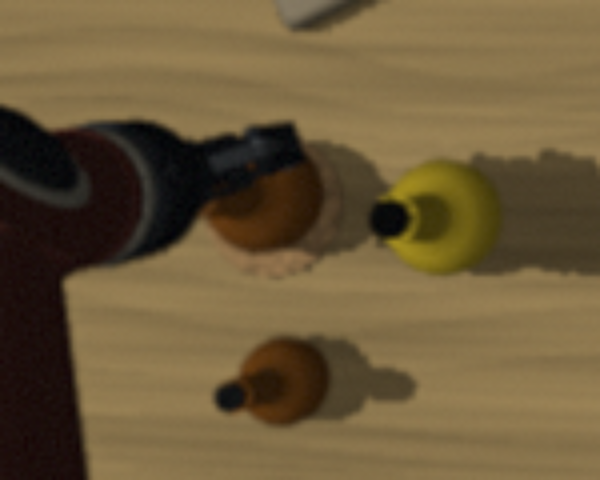

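The fingers straddle the large amber neck (scene crop (295,250)) but sit slightly off-centre. I'll centre while descending slowly.

Call:
play_rows(
  plan=[
    {"translation":[-0.5,-0.5,0.3],"jaw":7.5,"spin":0},
    {"translation":[-0.4,-0.5,0.6],"jaw":7.5,"spin":0},
    {"translation":[-0.3,-0.3,0.6],"jaw":7.5,"spin":0},
    {"translation":[-0.2,0,0.6],"jaw":7.5,"spin":0},
  ],
)

```text
clock: 6.25
ee_pos: [0.4772, 0.3383, 0.1071]
orientation: [-3.056, -0.553, -0.155]
wrist_force: [-1.0, 0.1, -0.2]
finger_gap: 0.879
```

```bash
python3 go.py .479 .334 .098
```

```text
pos [0.4772 0.3383 0.1071] z axis [ 0.092  0.049 -0.995] F [-1.   0.1 -0.2] gap 0.879 j [-0.52  0.63 -0.22  1.84  0.28  0.59 -2.13] t 6.25
tool cm [-0.07  0.48  0.91]
```

Call:
play_rows(
  force=60,
  plan=[
    {"translation":[0,0.4,0.5],"jaw":7.5,"spin":0},
    {"translation":[0,0,0],"jaw":2,"spin":0},
    {"translation":[0,0,0],"jaw":2,"spin":0},
    {"translation":[0,0,0],"jaw":2,"spin":0},
    {"translation":[0,0,0],"jaw":2,"spin":0},
  ],
)

```text
clock: 6.75
ee_pos: [0.4783, 0.3344, 0.1005]
orientation: [-3.057, -0.555, -0.152]
wrist_force: [-0.7, 0.8, 0.1]
finger_gap: 0.323
```

```bash
python3 go.py .479 .334 .098
```

```text
pos [0.4783 0.3344 0.1005] z axis [ 0.09   0.048 -0.995] F [-0.7  0.8  0.1] gap 0.323 j [-0.51  0.64 -0.22  1.85  0.28  0.58 -2.13] t 6.75
tool cm [0.03 0.07 0.26]
```

Call:
play_rows(
  plan=[
    {"translation":[0,0,-1],"jaw":2,"spin":0},
    {"translation":[0.1,0,-2],"jaw":2,"spin":0},
    {"translation":[0.1,0,-2],"jaw":2,"spin":0},
    {"translation":[0.1,0,-2],"jaw":2,"spin":0},
    {"translation":[0.1,0,-2],"jaw":2,"spin":0},
    {"translation":[0,0,0],"jaw":2,"spin":0},
  ],
)

```text
clock: 7.35
ee_pos: [0.4713, 0.3282, 0.1928]
orientation: [-3.063, -0.555, -0.139]
wrist_force: [0.8, 0.2, -2.5]
finger_gap: 0.324
```

```bash
python3 go.py .478 .334 .3
```

```text
pos [0.4713 0.3282 0.1928] z axis [ 0.083  0.041 -0.996] F [ 0.8  0.2 -2.5] gap 0.324 j [-0.47  0.51 -0.28  1.77  0.22  0.79 -2.07] t 7.35
tool cm [  1.81  -0.41 -10.59]
```

Call:
play_rows(
  plan=[
    {"translation":[0.3,0,-2],"jaw":2,"spin":0},
    {"translation":[0.3,0,-2],"jaw":2,"spin":0},
    {"translation":[0.3,0,-2],"jaw":2,"spin":0},
    {"translation":[0.3,0,-2],"jaw":2,"spin":0},
    {"translation":[0.3,0,-2],"jaw":2,"spin":0},
    {"translation":[0,0,0],"jaw":2,"spin":0},
  ],
)

```text
clock: 7.95
ee_pos: [0.4736, 0.3251, 0.2901]
orientation: [-3.073, -0.556, -0.118]
wrist_force: [0.1, 1.0, -3.2]
finger_gap: 0.33
```

```bash
python3 go.py .585 -.187 .31
```

```text
pos [0.4736 0.3251 0.2901] z axis [ 0.071  0.03  -0.997] F [ 0.1  1.  -3.2] gap 0.33 j [-0.45  0.42 -0.3   1.62  0.17  1.05 -2.01] t 7.95
tool cm [-7.33 51.85 -2.73]
```

Call:
play_rows(
  plan=[
    {"translation":[-0.4,2.6,-0.1],"jaw":2,"spin":0},
    {"translation":[-0.4,2.6,-0.1],"jaw":2,"spin":0},
    {"translation":[-0.4,2.6,-0.1],"jaw":2,"spin":0},
    {"translation":[-0.4,2.6,-0.1],"jaw":2,"spin":0},
    {"translation":[-0.4,2.6,-0.1],"jaw":2,"spin":0},
    {"translation":[-0.4,2.6,-0.1],"jaw":2,"spin":0},
    {"translation":[-0.4,2.6,-0.1],"jaw":2,"spin":0},
    {"translation":[-0.4,2.6,-0.1],"jaw":2,"spin":0},
    {"translation":[-0.4,2.6,-0.1],"jaw":2,"spin":0},
    {"translation":[-0.4,2.6,-0.1],"jaw":2,"spin":0},
  ],
)

```text
clock: 8.95
ee_pos: [0.5164, 0.0586, 0.2751]
orientation: [-3.074, -0.575, -0.06]
wrist_force: [0.8, -0.4, -3.7]
finger_gap: 0.325
```

```bash
python3 go.py .585 -.187 .31
```

```text
pos [0.5164 0.0586 0.2751] z axis [ 0.035  0.021 -0.999] F [ 0.8 -0.4 -3.7] gap 0.325 j [ 0.04  0.36 -0.26  1.76  0.09  1.   -1.45] t 8.95
tool cm [-2.33 25.36 -3.76]
```

Call:
play_rows(
  plan=[
    {"translation":[0,0,-2],"jaw":2,"spin":0},
    {"translation":[0,1,-2],"jaw":2,"spin":0},
    {"translation":[-0.2,2.5,-0.5],"jaw":2,"spin":0},
    {"translation":[-0.3,2.5,-0.3],"jaw":2,"spin":0},
    {"translation":[-0.3,2.5,-0.3],"jaw":2,"spin":0},
    {"translation":[-0.3,2.5,-0.3],"jaw":2,"spin":0},
    {"translation":[-0.3,2.5,-0.3],"jaw":2,"spin":0},
    {"translation":[-0.3,2.5,-0.3],"jaw":2,"spin":0},
    {"translation":[-0.2,2.5,-0.3],"jaw":2,"spin":0},
    {"translation":[0,0,0],"jaw":2,"spin":0},
  ],
)

```text
clock: 9.95
ee_pos: [0.5531, -0.1376, 0.3139]
orientation: [-3.075, -0.56, 0.005]
wrist_force: [-0.3, -0.4, -2.7]
finger_gap: 0.326
```

```bash
python3 go.py .585 -.187 .30
```

```text
pos [ 0.5531 -0.1376  0.3139] z axis [-0.006  0.015 -1.   ] F [-0.3 -0.4 -2.7] gap 0.326 j [ 0.34  0.43 -0.19  1.52  0.07  1.21 -1.08] t 9.95
tool cm [1.25 5.77 1.3 ]
```

```bash
cat > fl.py <<'E'
from h import *
M0=R.from_rotvec([-3.057,-.555,-.152]).as_matrix();p0=np.array([.4783,.3344,.1005])
fp=M0.T@(np.array([.478,.334,.006])-p0)
def flask():
    o=robot.observe();M=R.from_rotvec(o['orientation']).as_matrix()
    f=o['ee_pos']+M@fp;up=M@M0.T[:,2]
    return o,M,f,up
if __name__=="__main__":
    o,M,f,up=flask();print("flask",f.round(4),"up",up.round(3),"tcp",o['ee_pos'].round(4),"F",o['wrist_force'].round(1),o['clock'])
    print("tool cm to ring xy",(M.T@np.r_[np.array([.585,-.1875])-f[:2],0]*100).round(2),"down dir",(M.T@[0,0,-1]).round(3))
E
python3 fl.py; python3 - <<'E'
from h import *
from fl import flask
p,d=robot.read_camera("scene");C=cloud("scene",d);f=flask()[2]
cv2.imwrite("pics/s5.png",cv2.resize(p[120:300,150:350],None,fx=3,fy=3)[:,:,::-1])
m=(d>0)&(np.hypot(C[...,0]-f[0],C[...,1]-f[1])<.06)&(C[...,2]>.185)&(C[...,2]<.29)&(p[...,0]>p[...,2]*1.5)&(p[...,0]>40)
q=C[m];print(len(q))
from scipy.optimize import least_squares
q=q[q[:,2]<f[2]+.062]
r=least_squares(lambda c:np.linalg.norm(q-c,axis=1)-.0395,f+[0,0,.036]);print("belly",r.x,np.abs(r.fun).mean())
E
```

```text
flask [ 0.5437 -0.1411  0.2199] up [0.096 0.033 0.995] tcp [ 0.5531 -0.1376  0.3139] F [-0.3 -0.4 -2.7] 9.95
tool cm to ring xy [ 2.23  5.8  -0.09] down dir [0.    0.016 1.   ]
665
belly [ 0.54714484 -0.137966    0.25547973] 0.0008325476644268675
```

View pics/s5.png

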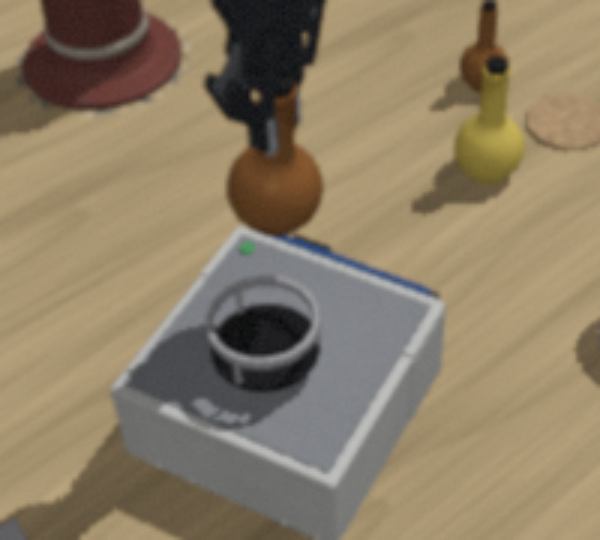

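The flask hangs below the gripper at crop (275,185), tilted by about 0.1 rad. The belly fit agrees with my model to 2 mm. I'll move over the ring.

Call:
play_rows(
  plan=[
    {"translation":[0.5,1.4,0],"jaw":2,"spin":0},
    {"translation":[0.5,1.4,0],"jaw":2,"spin":0},
    {"translation":[0.5,1.4,0.5],"jaw":2,"spin":0},
    {"translation":[0.5,1.4,1],"jaw":2,"spin":0},
    {"translation":[0,0,0],"jaw":2,"spin":0},
  ],
)

```text
clock: 10.5
ee_pos: [0.5894, -0.1743, 0.2888]
orientation: [-3.06, -0.574, 0.024]
wrist_force: [-0.9, 0.1, -3.6]
finger_gap: 0.325
```

```bash
python3 fl.py
```

```text
flask [ 0.5786 -0.177   0.195 ] up [0.11  0.024 0.994] tcp [ 0.5894 -0.1743  0.2888] F [-0.9  0.1 -3.6] 10.5
tool cm to ring xy [ 0.21  1.21 -0.04] down dir [0.01  0.031 0.999]
```

Call:
play_rows(
  plan=[
    {"translation":[0.1,0.6,0],"jaw":2,"spin":0},
    {"translation":[0,0.5,0],"jaw":2,"spin":0},
    {"translation":[0,0.1,0.8],"jaw":2,"spin":0},
    {"translation":[0,0.1,0.8],"jaw":2,"spin":0},
    {"translation":[0,0,0.5],"jaw":2,"spin":0},
    {"translation":[0,0,0],"jaw":2,"spin":0},
  ],
)

```text
clock: 11.1
ee_pos: [0.5939, -0.1838, 0.2647]
orientation: [-3.056, -0.577, 0.027]
wrist_force: [0.5, -0.3, -3.1]
finger_gap: 0.323
```

```bash
python3 fl.py
```

```text
flask [ 0.583  -0.1863  0.1708] up [0.113 0.022 0.993] tcp [ 0.5939 -0.1838  0.2647] F [ 0.5 -0.3 -3.1] 11.1
tool cm to ring xy [ 0.14  0.19 -0.01] down dir [0.011 0.034 0.999]
```

Call:
play_rows(
  plan=[
    {"translation":[-0.2,0.1,0.6],"jaw":2,"spin":0},
    {"translation":[0,0,0.6],"jaw":2,"spin":0},
    {"translation":[0,0,0.6],"jaw":2,"spin":0},
    {"translation":[0,0,0.6],"jaw":2,"spin":0},
    {"translation":[0,0,0],"jaw":2,"spin":0},
  ],
)

```text
clock: 11.6
ee_pos: [0.5915, -0.1843, 0.2388]
orientation: [-3.056, -0.578, 0.027]
wrist_force: [0.0, 0.6, -3.1]
finger_gap: 0.329
```

```bash
python3 fl.py; python3 - <<'E'
from h import *
p,d=robot.read_camera("scene")
cv2.imwrite("pics/s6.png",cv2.resize(p[140:290,160:320],None,fx=4,fy=4)[:,:,::-1])
E
```

```text
flask [ 0.5806 -0.1867  0.145 ] up [0.113 0.021 0.993] tcp [ 0.5915 -0.1843  0.2388] F [ 0.   0.6 -3.1] 11.6
tool cm to ring xy [ 0.38  0.23 -0.01] down dir [0.011 0.034 0.999]
```

View pics/s6.png

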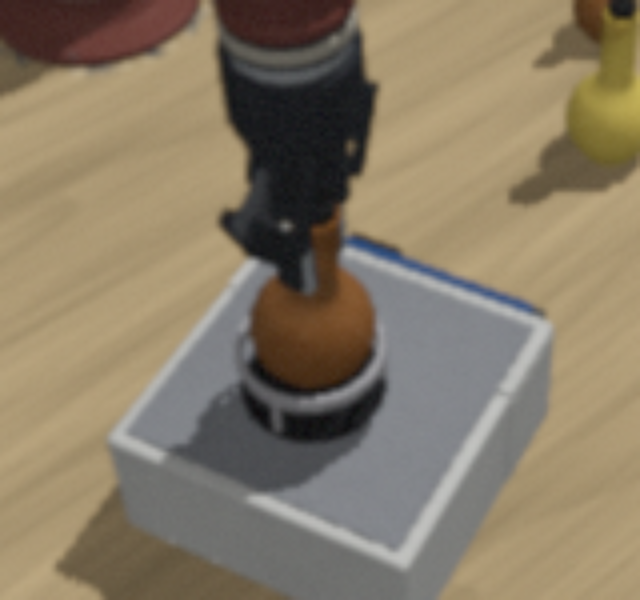

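The foot is inside the ring (crop (315,370)). I'll lower until it makes contact.

Call:
play_rows(
  plan=[
    {"translation":[0,0.1,0.5],"jaw":2,"spin":0},
    {"translation":[0,0,0.4],"jaw":2,"spin":0},
    {"translation":[0,0,0.4],"jaw":2,"spin":0},
    {"translation":[0,0,0.2],"jaw":2,"spin":0},
  ],
)

```text
clock: 12.05
ee_pos: [0.5927, -0.1852, 0.224]
orientation: [-3.057, -0.578, 0.023]
wrist_force: [-1.7, -0.6, -0.1]
finger_gap: 0.326
```

```bash
python3 fl.py
```

```text
flask [ 0.582  -0.1877  0.1301] up [0.11  0.022 0.994] tcp [ 0.5927 -0.1852  0.224 ] F [-1.7 -0.6 -0.1] 12.05
tool cm to ring xy [ 0.28  0.09 -0.01] down dir [0.009 0.032 0.999]
```

Call:
play_rows(
  plan=[
    {"translation":[0,0,0.1],"jaw":4,"spin":0},
    {"translation":[0,0,0],"jaw":5,"spin":0},
    {"translation":[0,0,0],"jaw":6,"spin":0},
    {"translation":[0,0,0],"jaw":7,"spin":0},
    {"translation":[0,0,0],"jaw":7,"spin":0},
  ],
)

```text
clock: 12.55
ee_pos: [0.5946, -0.1855, 0.2257]
orientation: [-3.06, -0.579, 0.014]
wrist_force: [0.2, -0.0, -0.6]
finger_gap: 0.819
```

```bash
python3 go.py .584 -.1875 .224; python3 - <<'E'
from h import *
from scipy.optimize import least_squares
p,d=robot.read_camera("scene");C=cloud("scene",d)
cv2.imwrite("pics/s7.png",cv2.resize(p[140:290,160:320],None,fx=4,fy=4)[:,:,::-1])
m=(d>0)&(np.hypot(C[...,0]-.585,C[...,1]+.187)<.055)&(C[...,2]>.165)&(C[...,2]<.29)&(p[...,0]>p[...,2]*1.5)&(p[...,0]>40)
q=C[m];b=q[q[:,2]<.190]
r=least_squares(lambda c:np.linalg.norm(b-c,axis=1)-.0395,[.585,-.187,.164]);print("belly",len(b),r.x,np.abs(r.fun).mean())
n=q[(q[:,2]>.21)];print("neck",len(n),n.mean(0),n.min(0),n.max(0))
if len(n)>10:
    g=lambda c:np.hypot(n[:,0]-c[0]-c[2]*(n[:,2]-.23),n[:,1]-c[1]-c[3]*(n[:,2]-.23))-.0145
    s=least_squares(g,[.585,-.187,0,0],loss='soft_l1',f_scale=.002);print(s.x,np.abs(g(s.x)).mean())
E
```

```text
pos [ 0.5946 -0.1855  0.2257] z axis [-0.014  0.026 -1.   ] F [ 0.2 -0.  -0.6] gap 0.819 j [ 0.39  0.59 -0.18  1.49  0.09  1.09 -1.01] t 12.55
tool cm [-1.06 -0.19  0.18]
belly 327 [ 0.58159826 -0.18538344  0.16285833] 0.0010104089495390587
neck 137 [ 0.59437661 -0.18946011  0.24310958] [ 0.57330527 -0.23396552  0.21091452] [ 0.62106915 -0.13547654  0.28658647]
[ 0.58162244 -0.18575286 -0.0029085   0.02765036] 0.004040052044670921
```

View pics/s7.png

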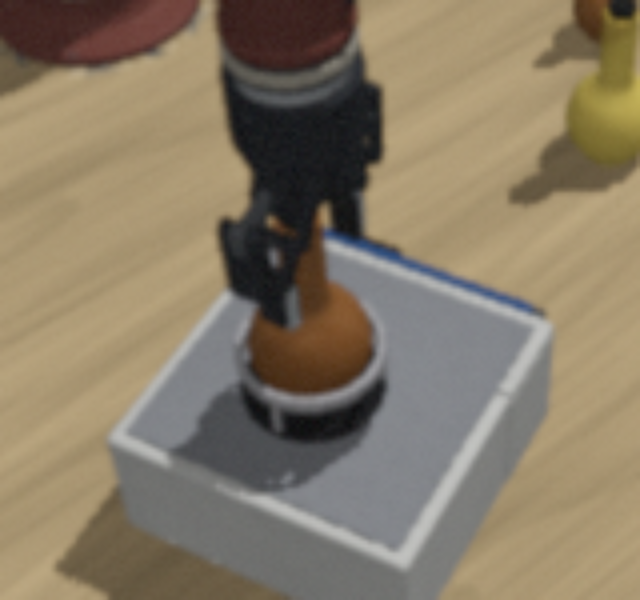

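The flask now stands upright in the ring (belly fit at (0.582,-0.185,0.163), 3 mm from the ring centre). I'll centre the gripper on it and regrip.

Call:
play_rows(
  force=100,
  plan=[
    {"translation":[-0.6,0,0],"jaw":7,"spin":0},
    {"translation":[-0.4,0,0],"jaw":7,"spin":0},
    {"translation":[0,0,0],"jaw":2,"spin":0},
    {"translation":[0,0,0],"jaw":2,"spin":0},
    {"translation":[0,0,0],"jaw":2,"spin":0},
    {"translation":[0,0,0],"jaw":2,"spin":0},
    {"translation":[0,0,0],"jaw":2,"spin":0},
  ],
)

```text
clock: 13.3
ee_pos: [0.5842, -0.1894, 0.2263]
orientation: [-3.06, -0.578, 0.013]
wrist_force: [-0.5, -0.3, 1.4]
finger_gap: 0.317
```

```bash
python3 go.py .585 -.1875 .207
```

```text
pos [ 0.5842 -0.1894  0.2263] z axis [-0.014  0.026 -1.   ] F [-0.5 -0.3  1.4] gap 0.317 j [ 0.4   0.58 -0.18  1.52  0.09  1.07 -1.  ] t 13.3
tool cm [ 0.15 -0.09  1.93]
```

Gripped and centred. Pressing down in small steps.

Call:
play_rows(
  plan=[
    {"translation":[0,0,0.4],"jaw":2,"spin":0},
    {"translation":[0,0,0.5],"jaw":2,"spin":0},
    {"translation":[0,0,0.5],"jaw":2,"spin":0},
    {"translation":[0,0,0.5],"jaw":2,"spin":0},
  ],
)

```text
clock: 13.7
ee_pos: [0.5848, -0.189, 0.2099]
orientation: [-3.062, -0.579, 0.009]
wrist_force: [-5.0, 2.0, 27.7]
finger_gap: 0.319
```

```bash
python3 go.py .585 -.1875 .207
```

```text
pos [ 0.5848 -0.189   0.2099] z axis [-0.011  0.024 -1.   ] F [-5.   2.  27.7] gap 0.319 j [ 0.4   0.59 -0.18  1.54  0.09  1.03 -1.  ] t 13.7
tool cm [ 0.08 -0.12  0.3 ]
```

On the stop: 16 mm of travel, then the force jumped to 28 N. I'll check the picture and how steady the hold is.

```bash
python3 - <<'E'
from h import *
from scipy.optimize import least_squares
p,d=robot.read_camera("scene");C=cloud("scene",d)
cv2.imwrite("pics/s8.png",cv2.resize(p[140:290,160:320],None,fx=4,fy=4)[:,:,::-1])
m=(d>0)&(np.hypot(C[...,0]-.585,C[...,1]+.187)<.055)&(C[...,2]>.15)&(C[...,2]<.175)&(p[...,0]>p[...,2]*1.5)&(p[...,0]>40)
b=C[m]
r=least_squares(lambda c:np.linalg.norm(b-c,axis=1)-.0395,[.585,-.187,.15],loss='soft_l1',f_scale=.002);print("belly",len(b),r.x,np.abs(r.fun).mean())
p2,d2=robot.read_camera("top");C=cloud("scene",d)
hsv=C[(d>0)&(np.hypot(C[...,0]-.585,C[...,1]+.187)<.052)&(np.hypot(C[...,0]-.585,C[...,1]+.187)>.041)&(C[...,2]>.135)&(p.max(2)-p.min(2)<30)&(C[...,2]<.175)]
print("ring top",len(hsv),np.percentile(hsv[:,2],[5,50,95]))
q=p.astype(int)
bl=(d>0)&(q[...,2]>q[...,0]*1.6)&(q[...,2]>60)&(C[...,2]>.085)&(C[...,2]<.11)&(C[...,0]>.3)&(C[...,0]<.75)&(abs(C[...,1])<.2)
f=cv2.fitLine(C[bl][:,:2].astype(np.float32),cv2.DIST_HUBER,0,.001,.001).ravel();print("door",np.arctan2(f[1],f[0]))
cv2.imwrite("pics/t8.png",p2[:,:,::-1])
for i in range(3):
    robot.read_camera("scene");o=robot.observe();print(o['clock'],o['ee_pos'].round(4),o['wrist_force'].round(1))
E
```

```text
belly 325 [ 0.58272694 -0.18747975  0.14727247] 0.0010484958060909824
ring top 208 [0.13942133 0.14628772 0.14925068]
door 0.3698107
13.85 [ 0.5845 -0.189   0.2101] [-3.1  0.4 10.9]
13.9 [ 0.5845 -0.1891  0.2102] [-3.9  1.7 10.9]
13.95 [ 0.5845 -0.189   0.2101] [-2.5  1.  10.7]
```

View pics/s8.png

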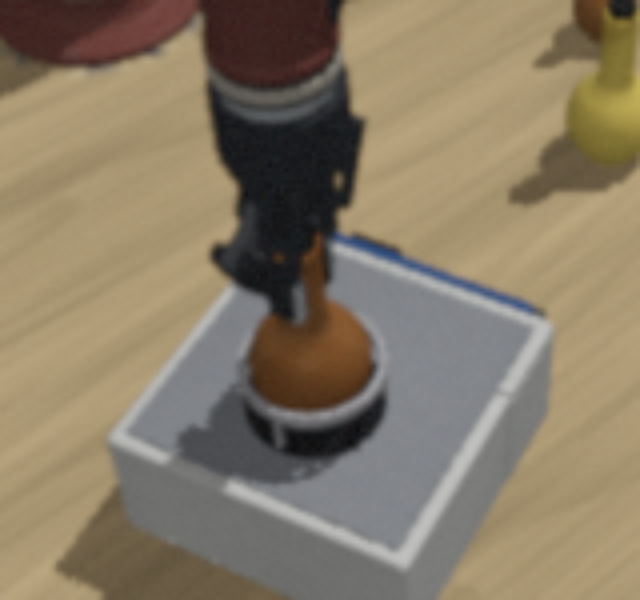

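View pics/t8.png

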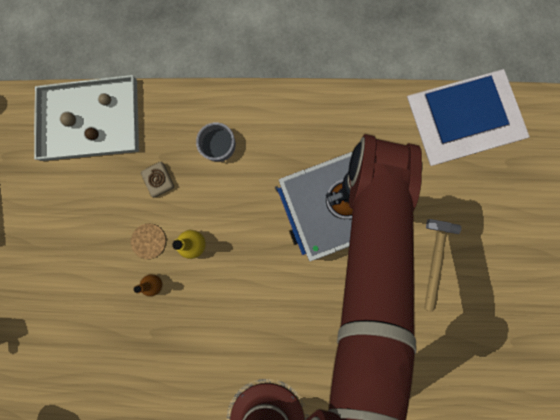

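The ring is down about 16 mm, but the push has settled to 11 N. I'll add a firmer last step for margin.

Call:
play_rows(
  plan=[
    {"translation":[0,0,0.7],"jaw":2,"spin":0},
    {"translation":[0,0,0.8],"jaw":2,"spin":0},
  ],
)

```text
clock: 14.15
ee_pos: [0.5857, -0.1882, 0.2098]
orientation: [-3.066, -0.58, -0.0]
wrist_force: [-13.7, 2.5, 42.8]
finger_gap: 0.319
```

```bash
python3 - <<'E'
from h import *
for i in range(8):
    p,d=robot.read_camera("scene");o=robot.observe();print(o['clock'],o['ee_pos'].round(4),o['wrist_force'].round(1),o['finger_gap'],R.from_rotvec(o['orientation']).as_matrix()[:,2].round(3))
C=cloud("scene",d)
from scipy.optimize import least_squares
m=(d>0)&(np.hypot(C[...,0]-.585,C[...,1]+.187)<.055)&(C[...,2]>.15)&(C[...,2]<.175)&(p[...,0]>p[...,2]*1.5)&(p[...,0]>40)
b=C[m]
r=least_squares(lambda c:np.linalg.norm(b-c,axis=1)-.0395,[.585,-.187,.15],loss='soft_l1',f_scale=.002);print("belly",len(b),r.x)
E
```

```text
14.2 [ 0.5855 -0.1883  0.2098] [-10.9   3.5  36.7] 0.3150436234268604 [-0.004  0.021 -1.   ]
14.25 [ 0.5854 -0.1883  0.2098] [-11.6   2.8  36.4] 0.31800830252852436 [-0.004  0.021 -1.   ]
14.3 [ 0.5854 -0.1883  0.2098] [-11.8   1.8  36.6] 0.31724218230442536 [-0.004  0.021 -1.   ]
14.35 [ 0.5854 -0.1883  0.2098] [-11.6   2.9  36.5] 0.31558785051097854 [-0.004  0.021 -1.   ]
14.4 [ 0.5854 -0.1883  0.2098] [-11.    3.3  35.7] 0.31583507627002083 [-0.004  0.021 -1.   ]
14.45 [ 0.5854 -0.1883  0.2098] [-12.2   2.7  36.1] 0.31858823437733214 [-0.004  0.021 -1.   ]
14.5 [ 0.5854 -0.1883  0.2098] [-11.7   2.2  36.2] 0.3132414660131802 [-0.004  0.021 -1.   ]
14.55 [ 0.5854 -0.1884  0.2098] [-11.9   3.   36.4] 0.3209451722061971 [-0.004  0.021 -1.   ]
belly 329 [ 0.58297548 -0.18714968  0.14724506]
```

It's steady at 36 N, which is more than needed. I'll ease to a medium push.

Call:
play_rows(
  plan=[
    {"translation":[-0.1,0,0.5],"jaw":2,"spin":0},
  ],
)

```text
clock: 14.65
ee_pos: [0.5842, -0.1885, 0.21]
orientation: [-3.068, -0.58, -0.003]
wrist_force: [-5.2, 1.0, 12.4]
finger_gap: 0.32
```

```bash
python3 - <<'E'
from h import *
for i in range(6):
    p,d=robot.read_camera("scene");o=robot.observe();print(o['clock'],o['ee_pos'].round(4),o['wrist_force'].round(1))
if 12<o['wrist_force'][2]<35: robot.job_done();print("done")
E
```

```text
14.7 [ 0.5844 -0.1885  0.2099] [-6.4  2.6 23.1]
14.75 [ 0.5845 -0.1884  0.2099] [-7.3  1.6 23.7]
14.8 [ 0.5845 -0.1884  0.2099] [-7.   1.9 22.9]
14.85 [ 0.5845 -0.1884  0.2099] [-7.9  1.5 23.8]
14.9 [ 0.5845 -0.1884  0.2099] [-7.4  2.3 23.5]
14.95 [ 0.5846 -0.1884  0.2099] [-7.5  2.2 24.5]
the job is handed in; nothing more can be done
done
```

The job is handed in at 15 s. The door is shut, and the arm is still holding the larger amber flask pressed down in the sprung ring. No verdict was reported.

- **Door:** I pushed it at the black pad with shut fingers until it stopped moving under about 18 N. Its line then measured 0.383 rad against 0.380 for the box edge. A later fit with the arm in view gave 0.370; I put that 0.01 difference down to measurement scatter.
- **Flask:** It leaned about 0.1 rad on the way because the wrist tilted as it moved. I set it down in the ring and let go so it stood upright, then regripped the neck at 100 N. It stands about 2 mm from the ring centre.
- **Press:** The flask and gripper went down about 16 mm, and the last hold was steady at about 24 N downward, with 7 N sideways. An earlier hold had settled at only 11 N, so I pressed again, went up to 36 N steady, and eased back.
- **Not measured:** I had no direct reading of finger contact with the ring, but the fingertips were about 60 mm above its top edge. The hammer, sieve and fossil look unmoved in the last top view.

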